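# Make up a gearbox shaft kit in the parts store

### The job

Make up this gearbox shaft kit: slide the wide bearing cup and then the narrower sleeve down over the upright stepped shaft, each fully home on its own step, and put every engine fitting lying on the bench (pinion, tappet, clamp block, rocker and selector fork, as many as are there) into the blue box with the open lid. Once all the fittings are in, close the lid fully, and then turn the steel turnbutton on the front of the box square across the edge of the lid so that it holds it shut. Leave the carton, oil filter, clutch hub and oil bottle where they are.

Things in the scene. Friction and masses are not known exactly. Their poses are not given: they have to be found in the camera images.
- stand: fixed square aluminium base plate, 110 x 110 x 12 mm, with an upright stepped steel shaft at its centre: lower journal 28 mm diameter, 12 to 40 mm above the bench; upper journal 20 mm diameter, 40 to 76 mm above the bench, both tops chamfered by 3 to 4 mm. Origin: centre of the underside, on the shaft axis; z up. It stands left or right of the loose parts, the blue box on the other side
- stand_seat (a point): point on the shaft axis at the top face of the base plate, where the underside of the cup comes to rest (12 mm above the bench)
- shaft_shoulder (a point): point on the shaft axis at the step between the journals, where the underside of the sleeve comes to rest (40 mm above the bench)
- cup: loose bearing cup: plain steel ring, outside 52 mm, bore 31 mm, height 24 mm, standing on its flat end with the bore upright; origin: centre of the underside, z along the bore. Fits the lower journal; its top then lies 4 mm below the step
- cup_mid (a point): centre of the bearing cup, half way up (12 mm above its underside)
- sleeve: loose spacer sleeve: plain steel ring, outside 36 mm, bore 22.5 mm, height 30 mm, standing on its flat end; origin: centre of the underside, z along the bore. Fits the upper journal and is too tight for the lower one, so the cup must go on first
- sleeve_mid (a point): centre of the sleeve, half way up (15 mm above its underside)
- pinion: loose fitting: dark steel gear wheel 50 mm over the teeth (45 mm solid), 16 mm thick, lying flat, with a solid hub of 24 mm diameter on top of it up to 30 mm; origin: centre of the underside, z up. May be absent
- tappet: loose fitting: plain steel solid-looking cylinder, 28 mm diameter, 26 mm high, standing upright; origin: centre of the underside, z up. May be absent
- clamp: loose fitting: aluminium clamp block 50 (x) x 22 (y) x 20 (z) mm with two dark bolt heads 5 mm high on top; origin: centre of the underside. May be absent
- rocker: loose fitting: dark steel rocker arm, a bar 56 (x) x 11 (y) x 14 (z) mm with an upright round boss, 24 mm diameter and 24 mm high, at its centre; origin: centre of the underside. May be absent
- fork: loose fitting: brass selector fork, a square hub 22 x 22 mm and 24 mm high at the origin (centre of its underside), and towards +x a flat fork 8 mm thick and 44 mm wide (y) whose two prongs end 41 mm from the origin. May be absent
- kitbox: fixed blue open box 140 (x) x 180 (y) x 70 (z) mm, walls and floor 5 mm; origin: centre of the underside; -x is its front (towards the robot), where a post carries the turnbutton; the lid is hinged on the +x rim
- lid (a joint): angle of the grey lid, rad: 0 closed, grows as it opens upward and away from the robot, 1.57 upright, at most 1.9; a stiff hinge, it stays where it is left (about 1.1 N at its free edge moves it). The lid is 140 mm from hinge to free edge, 180 mm wide, 6 mm thick; closed, its top lies 76 mm above the bench
- lid_hinge (a point): middle of the hinge line, on the far (+x) rim of the box, 70 mm above the bench; x and y along the box
- lid_edge (a point): middle of the free edge of the lid, on its outer face (the upper face when closed, the far face when open)
- turnbutton (a joint): angle of the turnbutton, rad, about a vertical pivot, counter-clockwise from above positive: 0 is along the front of the box (lid free), +1.57 or -1.57 is square across the edge of the lid (lid held); stops at +-1.65; it turns either way with about 0.05 N m and stays where it is left
- button_grip (a point): centre of the turnbutton's grip fin, on the pivot, 92 mm above the bench and 84 mm in front of the box centre; the turnbutton is a steel bar 70 mm long and 14 mm wide, 78 to 83 mm above the bench, with an upright fin 50 mm long (along the bar), 10 mm thick, 83 to 101 mm above the bench; its y axis runs along the bar
- carton: bystander: small cardboard carton 60 x 44 x 34 mm among the parts; origin: centre of the underside
- oil_filter: bystander: white oil filter can, 60 mm diameter, 60 mm high, among the parts; origin: centre of the underside
- clutch_hub: bystander: aluminium clutch hub, 90 mm diameter, 50 mm high, far left
- oil_bottle: bystander: black oil bottle, 64 mm diameter, 170 mm high, far right

How it is judged:
By the outcome, as a careful person would: the job done as asked, in the order asked, and still so for the second after the job is handed in, with the robot touching nothing.
Of pinion, tappet, clamp, rocker, fork only 3 to 5 are there at a start; the rules pass over those that are not, and their reading is None.
At some moment in a run one of cup, sleeve, pinion, tappet, clamp, rocker, fork may be knocked a few centimetres aside while the robot is not near it.
It also fails if it takes over 210 s, if anything falls off the work surface, if the arm or the gripper's body presses on something with over 40 N, if the wrist force passes 120 N, or if a joint passes its speed limit or range.

### The arm

A 6-joint arm with a two-finger parallel gripper is mounted at the origin on the work surface. World frame = base frame: x ahead of the robot, y to its left, z up, the work surface at z = 0. Lengths are in mm, angles in rad, forces in N, time in s.
With the tool pointing down it reaches from about 275 to 825 mm from the base axis. Payload 5.2 kg.
Tool frame: the origin (TCP) lies at the very end of the fingers, on their centre line; the grasp point (between the pads) lies 19 mm behind it; z points along the fingers, y is the line along which they close (so a half turn about z gives the same grasp; the last joint's range is limited). The gripper opens to 93 mm and grips with 3 to 60 N. Pads are 15 mm wide; open, the fingers measure 128 mm over their backs; the gripper's body (75 mm by 188 mm) begins 65 mm behind the grasp point.
Start: joints at [-1.538, 0.259, 1.535, -0, 1.348, -0.203], TCP at [128.513, -534.78, 218.653] pointing down, gripper open.
Joint ranges: [-3.14, 3.14], [-0.91, 2.08], [0.19, 2.58], [-1.22, 4.36], [0.22, 2.71], [-3.12, 3.12]. Speed limits (rad/s): [2.57, 2.57, 3.14, 3.14, 3.14, 3.14].

### API

Orientations are given as [roll, pitch, yaw] about the fixed x, y, z axes, in that order (R = Rz(yaw) Ry(pitch) Rx(roll)).
In Python, from bench import robot gives the robot as it stands. The module is installed in compiled form; this text tells all that it offers. Calls block until the motion is done:
- robot.move_ptp(position, orientation): joint-space move of the TCP to a pose.
- robot.move_linear(position, ori=None, speed=150, f_stop=None): straight line of the TCP; ori=None keeps the orientation; speed is the mean speed in mm/s. With f_stop (N) it stops when the force on the tool has changed by that much, and returns True; else False.
- robot.move_j(angles): joint-space move.
- robot.move_gripper(opening): opening from 0.0 (shut) to 1.0 (fully open); the grip force is fixed at half the most; returns when the fingers have stopped.
- robot.sleep(seconds).
- robot.inverse_kinematics(position, orientation): joint angles nearest the present ones, or None.
- robot.get_image(name): name is "side" or "top" or "wrist"; returns a dict with "img" (480x640x3 uint8, blue, green, red), "fovy" (degrees; the focal length in pixels is half the picture's height over the tangent of half this angle, whatever the lens; pixels are square), "cx", "cy" (the principal point, pixels), "eye" and "orientation" of the camera in the world. Camera axes: x right, y down, z forward; pixel columns grow to the right and rows downward; lengths in mm; the calibration is good to about 2 mm. A picture is of the moment at which its call begins. There is no depth.
A pose or a line that the arm cannot do raises robot.MotionError and nothing moves.
- robot.hand_in(): hands the job in; it is judged then, once.
Readings, each from a call of its own:
- robot.current_t(): time.
- robot.current_qpos(): joint angles.
- robot.current_joint_vel(): joint speeds.
- robot.current_joint_efforts(): joint torques, N m.
- robot.current_tcp_pos(): TCP position.
- robot.current_eef_rot(): TCP orientation.
- robot.current_contact_force(): force on the tool from outside, world axes, zero at the start.
- robot.current_ft_torque(): the same for the moment, N m.
- robot.current_gripper_width(): opening from 0.0 (shut) to 1.0 (fully open).
- robot.current_finger_force(): force on a finger pad.
Only numpy, scipy, OpenCV 4.12 (cv2) and the standard library are available. Lean on these libraries where they do the work, as an engineer would, in place of code of your own. Each camera call takes 0.05 s, during which the arm holds its last target. There are 200 camera calls.

## Working session

There is one attempt and no reset: what is moved stays moved. The work goes in short steps, each a Python script; the robot and the scene stay as the last script left them, time stands still between calls to the robot, and variables do not carry over. Pictures are saved under pics/ and viewed, at most 14 in all, crops included, and the job is handed in when it is done.

```bash
mkdir -p pics
python3 - <<'E'
from bench import robot
import cv2
for n in("top","side"):
    d=robot.get_image(n);cv2.imwrite(f"pics/{n}0.png",d["img"]);print(n,d["fovy"],d["cx"],d["cy"],d["eye"],d["orientation"])
print(robot.current_t(),robot.current_eef_rot())
E
```

```text
top 48.588711848611744 321.0095921296948 239.70043091369618 [ 411.1283913   -16.38791002 1465.82495816] [-3.04650149  0.00320943 -1.55978577]
side 50.140135782103826 320.3281050143261 234.34891842717605 [   60.38792026 -1221.02650423   903.02812787] [-2.1371168  -0.00662724 -0.36125242]
0.1 [-3.13996697e+00 -3.20312862e-04  2.35807094e-01]
```

View pics/top0.png

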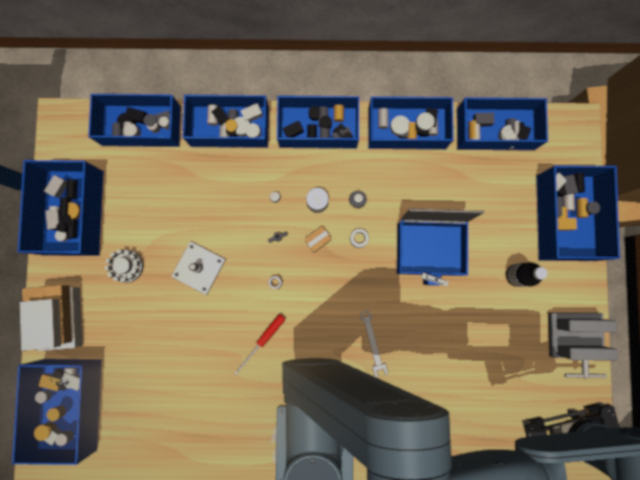

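View pics/side0.png

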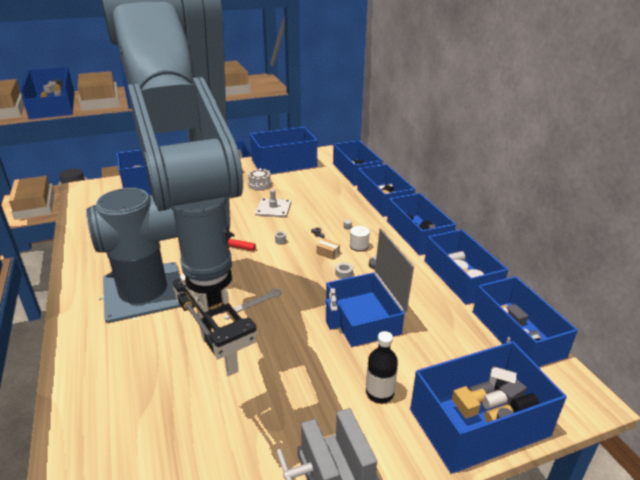

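The top view shows the tappet at (275,197), filter (317,198), pinion (357,199), rocker (277,238), carton (318,238), cup (359,238), sleeve (276,282), shaft (197,265), box (432,247) and turnbutton (434,280). I see no clamp or fork. The side view agrees, with the lid about upright.

```bash
cat > h.py <<'E'
from bench import robot
import cv2, numpy as np
from scipy.spatial.transform import Rotation as R
pi=np.pi
def cam(n):
    d=robot.get_image(n); d["f"]=240/np.tan(np.radians(d["fovy"]/2)); d["R"]=R.from_euler("xyz",d["orientation"]).as_matrix(); return d
def ray(d,u,v,z):
    w=d["R"]@np.array([(u-d["cx"])/d["f"],(v-d["cy"])/d["f"],1]); e=np.array(d["eye"]); return (e+w*(z-e[2])/w[2])
def proj(d,p):
    c=d["R"].T@(np.array(p,float)-d["eye"]); return c[:2]/c[2]*d["f"]+[d["cx"],d["cy"]]
def ptp(x,y,z,yaw): robot.move_ptp([x,y,z],[pi,0,yaw])
def lin(x,y,z,yaw=None,speed=150,f=None):
    return robot.move_linear([x,y,z],None if yaw is None else [pi,0,yaw],speed,f)
E
python3 - <<'E'
from h import *
d=cam("top")
for n,u,v,z in [("tappet",275,197,26),("filter",317,198,60),("pinion",357,199,30),("rocker",277,238,24),("carton",318,238,34),("cup",359,238,24),("sleeve",276,282,30),("shaft",196,265,76),("bfl",398,275,70),("bfr",467,275,70),("button",434,280,90)]:
    print(n,ray(d,u,v,z).round())
# wrist survey poses
for i,(x,y) in enumerate([(430,50),(430,-200)]):
    ptp(x,y,420,0); w=cam("wrist"); cv2.imwrite(f"pics/w{i}.png",w["img"]); print(w["eye"],w["orientation"],w["fovy"],robot.current_t())
E
```

```text
tappet [665. 117.  26.]
filter [657.   2.  60.]
pinion [ 661. -107.   30.]
rocker [552. 110.  24.]
carton [552.  -2.  34.]
cup [ 554. -114.   24.]
sleeve [432. 110.  30.]
shaft [474. 316.  76.]
bfl [ 453. -213.   70.]
bfr [ 455. -394.   70.]
button [ 441. -303.   90.]
[503.86261659  49.18553874 585.16363997] [ 2.87663924e+00  1.54908452e-04 -1.57289365e+00] 64.82123297554581 2.6417
[ 503.64207138 -199.64748783  585.70909231] [ 2.87766721e+00  8.83702803e-04 -1.57196160e+00] 64.82123297554581 3.675
```

View w0.

View pics/w0.png

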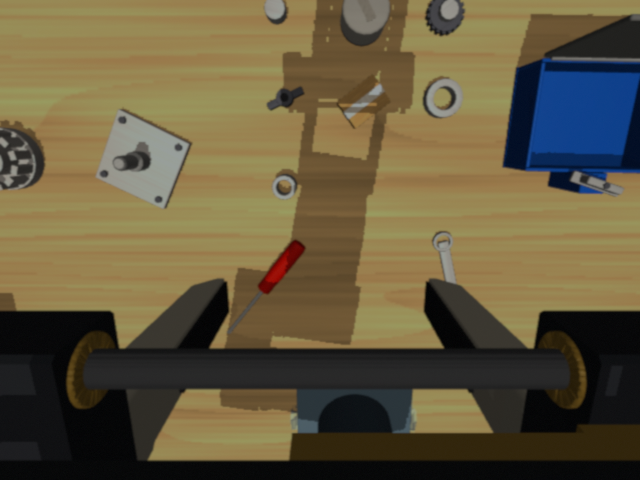

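View pics/w1.png

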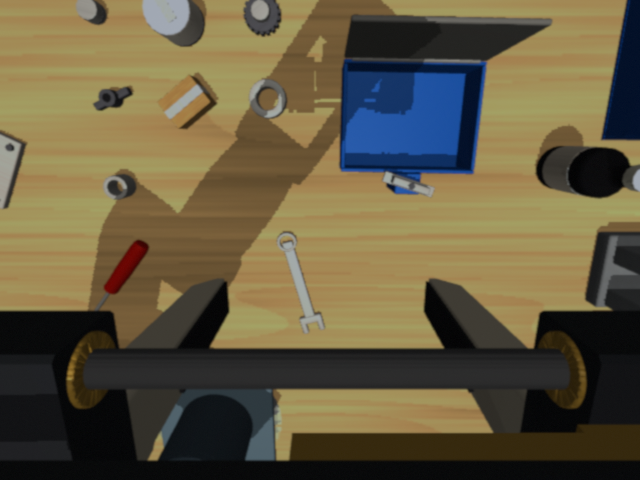

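No clamp or fork is on the bench, so the fittings are pinion, tappet and rocker. In w1 the turnbutton runs (385,178)–(432,190), about 14° off along the front. It has to be straightened before closing the lid. Next I measure everything close up with the wrist camera.

```bash
cat >> h.py <<'E'
def look(x,y,h,tag=None,z=220,yaw=0,rmax=75):
    """view point (x,y) 40 mm ahead of the wrist camera's nadir; grey blob there -> centre at height h/2, area, long-axis angle"""
    c,s=np.cos(yaw),np.sin(yaw); ptp(x-114*c,y-114*s,z,yaw); robot.sleep(.15); d=cam("wrist")
    hsv=cv2.cvtColor(d["img"],cv2.COLOR_BGR2HSV); m=cv2.inRange(hsv,(0,0,0),(179,75,255))
    yy,xx=np.mgrid[:480,:640]; u0,v0=proj(d,[x,y,h/2]); pr=rmax*d["f"]/(d["eye"][2]-h/2)
    m[(xx-u0)**2+(yy-v0)**2>pr*pr]=0; m=cv2.morphologyEx(m,cv2.MORPH_OPEN,np.ones((3,3)))
    m[(yy>268)&((xx<228)|(xx>422))]=0
    cs=[c for c in cv2.findContours(m,cv2.RETR_EXTERNAL,cv2.CHAIN_APPROX_NONE)[0] if cv2.contourArea(c)>150]
    img=d["img"].copy(); cv2.drawContours(img,cs,-1,(0,0,255),1)
    if tag: cv2.imwrite(f"pics/{tag}.png",img[max(0,int(v0)-130):int(v0)+130,max(0,int(u0)-130):int(u0)+130])
    if not cs: return None
    k=cv2.convexHull(max(cs,key=cv2.contourArea)); P=np.array([ray(d,*p[0],h/2)[:2] for p in k.astype(float)],np.float32)
    M=cv2.moments(P); ce=np.array([M["m10"],M["m01"]])/M["m00"]; box=cv2.boxPoints(cv2.minAreaRect(P)); e=[box[1]-box[0],box[2]-box[1]]
    e.sort(key=np.linalg.norm); return ce.round(1),[round(float(np.linalg.norm(q)),1) for q in e],round(float(np.arctan2(e[1][1],e[1][0])),3)
E
python3 - <<'E'
from h import *
for n,x,y,h in [("stand",474,316,12),("sleeve",432,110,30),("rocker",552,110,20),("tappet",665,117,26),("pinion",661,-107,20),("cup",554,-114,24)]:
    print(n,look(x,y,h,"l_"+n))
ptp(441-114,-303,260,0);robot.sleep(.2);d=cam("wrist");cv2.imwrite("pics/l_button.png",d["img"][150:410,180:460])
P=[cv2.resize(cv2.imread(f"pics/l_{n}.png"),(260,260)) for n in("stand","sleeve","rocker","tappet","pinion","button")]
cv2.imwrite("pics/m1.png",np.vstack([np.hstack(P[:3]),np.hstack(P[3:])]));print(robot.current_t())
import pickle;pickle.dump(d,open("btn.pkl","wb"))
E
```

```text
stand (array([471.4, 322.6]), [111.0, 111.2], -0.466)
sleeve (array([434.7, 112. ]), [35.8, 36.0], 0.0)
rocker (array([559.1, 108.5]), [23.2, 54.4], -0.892)
tappet (array([670. , 117.4]), [26.8, 28.3], -0.001)
pinion (array([ 666.4, -112. ]), [48.8, 49.5], 0.975)
cup (array([ 558.6, -116.2]), [51.9, 51.9], 1.571)
11.3667
```

View pics/m1.png

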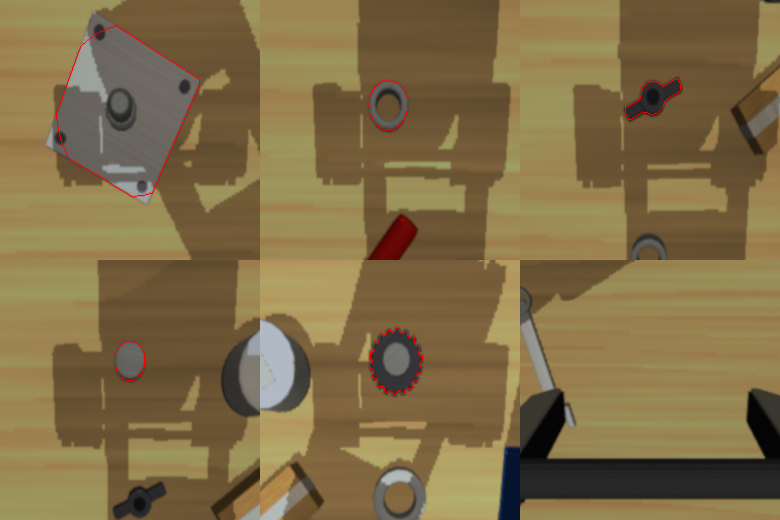

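All contours look right; the rows are simply nearer the nadir (about row 100), so the button fell outside my crop and the stand mask was clipped. I'll redo those two.

```bash
sed -i 's/114\*/80*/g; s/40 mm ahead of/near/' h.py
cat >> h.py <<'E'
def button(tag=None,x=441,y=-303):
    ptp(x-80,y,260,0);robot.sleep(.15);d=cam("wrist");u,v=proj(d,[x,y,92]).astype(int)
    if tag: cv2.imwrite(f"pics/{tag}.png",cv2.resize(d["img"][max(0,v-100):v+100,max(0,u-130):u+130],None,fx=2,fy=2)); print("crop origin",u-130,v-100)
    return d
E
python3 - <<'E'
from h import *
s=look(471.4,320,12,"l_stand2",rmax=95); print(s)
d=button("b1"); import pickle; pickle.dump(d,open("btn.pkl","wb"))
i=cv2.imread("pics/l_stand2.png");print(i.shape);b=cv2.imread("pics/b1.png");o=np.zeros((520,800,3),np.uint8);o[:i.shape[0],:i.shape[1]]=i;o[:b.shape[0]if b.shape[0]<520 else 520,270:270+min(530,b.shape[1])]=b[:520,:530];cv2.imwrite("pics/m2.png",o)
print(robot.current_t(), d["eye"])
for p in [(525,-303,100,pi),(441,-303,100,pi/2),(441,-303,100,-pi/2),(640,-303,170,0),(640,-303,170,pi),(640,-303,170,-pi/2)]:
    q=robot.inverse_kinematics(list(p[:3]),[pi,0,p[3]]); print(p,None if q is None else np.round(q,2))
E
```

```text
(array([471.5, 324.4]), [111.1, 111.6], 1.103)
crop origin 196 30
(260, 260, 3)
16.2417 [ 435.039584   -302.50947666  425.58592353]
(525, -303, 100, 3.141592653589793) [-0.71  0.46  1.55  0.    1.13 -2.28]
(441, -303, 100, 1.5707963267948966) [-0.81  0.34  1.73  0.    1.07 -0.81]
(441, -303, 100, -1.5707963267948966) [-0.81  0.34  1.73 -0.    1.07  2.33]
(640, -303, 170, 0) [-0.6   0.57  1.17 -0.    1.4   0.97]
(640, -303, 170, 3.141592653589793) [-0.6   0.57  1.17  0.    1.4  -2.17]
(640, -303, 170, -1.5707963267948966) [-0.6   0.57  1.17 -0.    1.4   2.54]
```

View pics/m2.png

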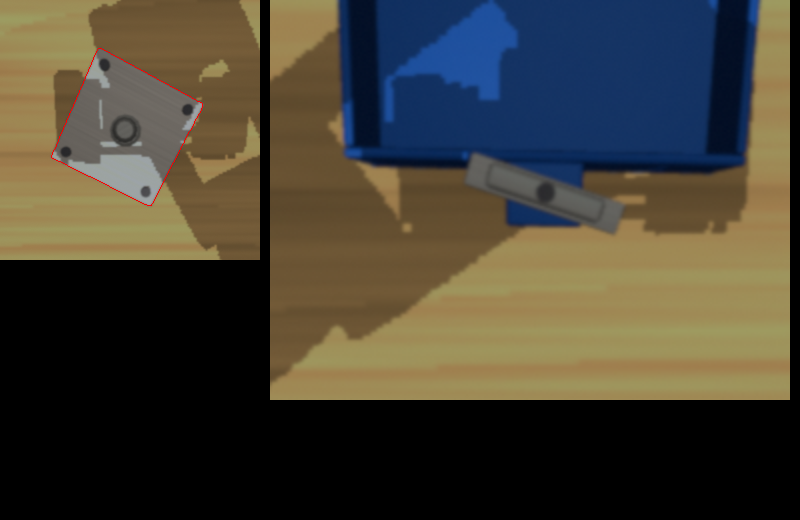

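The stand fits cleanly as a 111 mm square centred at (471.5, 324.4). The button is centred at full-picture pixel (333.5,126), about -0.34 rad. Cup next: grip, release and re-look once to find the camera's bias, then fit it.

```bash
cat >> h.py <<'E'
def grasp(x,y,z,yaw,op=1.0,up=120):
    robot.move_gripper(op); ptp(x,y,up,yaw); hit=lin(x,y,z,speed=80,f=15); robot.move_gripper(0.0)
    print("grasp hit",hit,"z",round(robot.current_tcp_pos()[2],1),"width mm",round(robot.current_gripper_width()*93,1),"F",round(robot.current_finger_force(),1))
E
python3 - <<'E'
from h import *
import pickle
d=pickle.load(open("btn.pkl","rb")); print("pivot",ray(d,333.5,126,101))
(x,y),sz,_=look(558.6,-116.2,24); print(x,y,sz)
ptp(x,y,120,pi/2); grasp(x,y,5,pi/2); robot.move_gripper(1.0); lin(x,y,120)
r=look(x,y,24); print("after squeeze",r); bx=r[0][0]-x; print("bx",bx)
E
```

```text
pivot [ 444.63494593 -308.51529004  101.        ]
557.8 -116.1 [51.5, 52.1]
grasp hit False z 5.0 width mm 51.0 F 30.0
after squeeze (array([ 559.3, -116. ]), [51.3, 51.8], -0.001)
bx 1.5
```

Run:
```python
from h import *
x,y=557.8,-116.0
grasp(x,y,5,pi/2); lin(x,y,150,speed=200)
X,Y=470.0,324.4
ptp(X,Y,150,pi/2); lin(X,Y,86,speed=80); 
hit=lin(X,Y,17.5,speed=40,f=10); print(hit,robot.current_tcp_pos().round(1),robot.current_contact_force().round(1),robot.current_t())
```

```text
grasp hit False z 5.0 width mm 50.9 F 30.0
False [470.2 324.5  17.7] [ 0.2  0.4 -1.4] 34.0333
```

Run:
```python
from h import *
robot.move_gripper(1.0); lin(470,324.4,150,speed=150)
(x,y),sz,_=look(434.7,112,30); print(x,y,sz)
x-=1.5
ptp(x,y,120,pi/2); grasp(x,y,8,pi/2); lin(x,y,150,speed=200)
X,Y=470.0,324.4
ptp(X,Y,150,pi/2); lin(X,Y,90,speed=80)
hit=lin(X,Y,48.5,speed=40,f=10); print(hit,robot.current_tcp_pos().round(1),robot.current_contact_force().round(1),robot.current_t())
```

```text
433.7 112.0 [34.9, 36.2]
grasp hit False z 8.0 width mm 34.3 F 30.0
False [470.3 324.5  48.8] [-0.6 -0.9 -1. ] 45.35
```

Run:
```python
from h import *
import pickle
robot.move_gripper(1.0); lin(470,324.4,150,speed=150)
d=pickle.load(open("btn.pkl","rb"))
print("rim corners",ray(d,233.5,107.5,70).round(1),ray(d,433.5,114,70).round(1))
ptp(330,324,200,0);robot.sleep(.2);e=cam("wrist");u,v=proj(e,[470,324,40]).astype(int);print(u,v);cv2.imwrite("pics/fit.png",cv2.resize(e["img"][max(0,v-80):v+80,u-100:u+100],None,fx=2.5,fy=2.5))
print(look(670,117.4,26),look(559,108.5,20,"rk"))
r=look(666,-112,20);print(r,robot.current_t())
```

```text
rim corners [ 461.3 -220.    70. ] [ 455.8 -398.4   70. ]
325 50
(array([715.6, 109.1]), [27.5, 28.9], 0.001) (array([558.9, 108.1]), [22.7, 53.0], -1.426)
(array([ 666.3, -111.9]), [48.2, 48.3], 0.274) 52.325
```

View pics/fit.png

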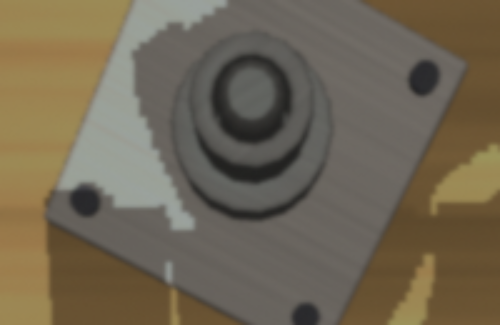

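The sleeve and cup are both on the shaft, concentric, with the expected dark 4 mm gap between them. The tappet has been knocked to about (716,109). Next I check the lid angle from the top picture, then move the pinion.

Run:
```python
from h import *
d=cam("top")
for u,v in((403,211),(482,213)): print("lid edge",ray(d,u,v,210).round())
x,y=664.8,-111.9
grasp(x,y,19,pi/2,op=.5); lin(x,y,180,speed=200)
ptp(500,-200,200,pi); X,Y=537,-270
ptp(X,Y,150,pi); h=lin(X,Y,30,speed=100,f=12); print(h,robot.current_tcp_pos().round(1))
robot.move_gripper(.42); lin(X,Y,180,speed=150); print(robot.current_t())
print(look(715.6,109.1,26), look(558.9,108.1,20))
```

```text
lid edge [ 602. -206.  210.]
lid edge [ 599. -394.  210.]
grasp hit False z 19.2 width mm 23.0 F 30.0
False [ 537.5 -270.4   30.8]
62.6083
(array([714.9, 109.3]), [27.3, 27.5], 1.569) (array([558.9, 108.2]), [22.3, 54.1], -0.882)
```

```bash
python3 - <<'E'
s=open("h.py").read()
s=s.replace('k=cv2.convexHull(max(cs,key=cv2.contourArea));','k0=max(cs,key=cv2.contourArea); k=cv2.convexHull(k0); Q=np.array([ray(d,*p[0],h/2)[:2] for p in k0.astype(float)],np.float32); l=cv2.fitLine(Q,cv2.DIST_L2,0,.01,.01).ravel(); global PA; PA=round(float(np.arctan2(l[1],l[0])),3);')
open("h.py","w").write(s)
E
python3 - <<'E'
from h import *
import h
x,y=713.4,109.3
grasp(x,y,6,pi/2,op=.6); lin(x,y,180,speed=200)
ptp(500,-200,200,pi); X,Y=537,-353
ptp(X,Y,150,pi); r=lin(X,Y,16,speed=100,f=12); print(r,robot.current_tcp_pos().round(1))
robot.move_gripper(.42); lin(X,Y,180,speed=150); print(robot.current_t())
print(look(558.9,108.2,20,"rk2"),h.PA)
E
```

```text
grasp hit False z 6.1 width mm 27.2 F 30.0
False [ 537.4 -353.4   16.8]
77.7
(array([558.9, 108. ]), [22.6, 54.2], -0.887) -1.141
```

View pics/rk2.png

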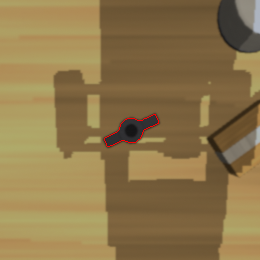

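The rocker bar runs cleanly along -1.14 rad, centred at (557.4,108) after correcting for the bias.

Run:
```python
from h import *
x,y=557.4,108
grasp(x,y,6,2.0,op=.6); lin(x,y,180,speed=200)
ptp(480,-200,200,pi); X,Y=505,-311
ptp(X,Y,150,pi); r=lin(X,Y,20,speed=100,f=12); print(r,robot.current_tcp_pos().round(1))
robot.move_gripper(.42); lin(X,Y,200,speed=150); print(robot.current_t())
robot.move_gripper(.5)
ptp(420,-309,300,0);robot.sleep(.2);d=cam("wrist");cv2.imwrite("pics/box.png",d["img"])
```

```text
grasp hit False z 6.1 width mm 23.2 F 30.0
False [ 505.4 -311.4   20.7]
92.0583
```

View pics/box.png

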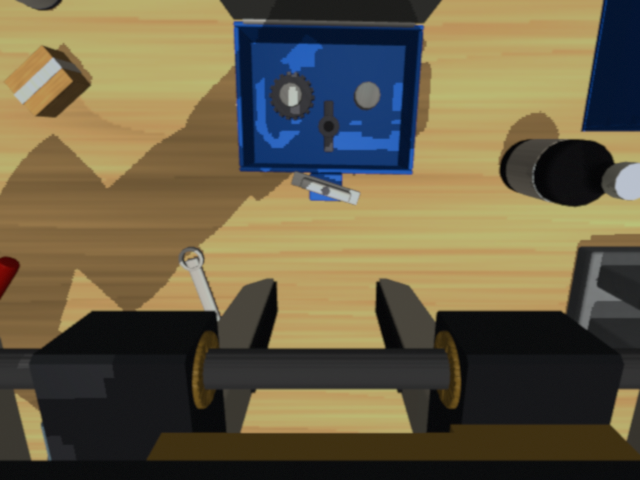

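All three fittings are in the box: pinion (292,95), tappet (368,95) and rocker (328,126). Now I straighten the button and close the lid along its arc.

Run:
```python
from h import *
X,Y=443.1,-308.5
ptp(X,Y,140,1.227); r=lin(X,Y,87,speed=60,f=10); print("down",r); robot.move_gripper(0); print("w",robot.current_gripper_width()*93)
lin(X,Y,87,1.54,speed=10); print(robot.current_contact_force().round(1)); robot.move_gripper(.45); lin(X,Y,150)
robot.move_gripper(0)
ptp(560,-311,310,0); lin(660,-311,310); H=np.array([597,70])
def tcp(th,r=118,off=8): 
    p=H+r*np.array([-np.cos(th),np.sin(th)])+6*np.array([np.sin(th),np.cos(th)]); return p[0]+off,p[1]
x,z=tcp(1.9); lin(x+10,-311,z,speed=120)
for th in np.arange(1.8,0.05,-0.15):
    x,z=tcp(th); lin(x,-311,z,speed=60)
    print(round(th,2),robot.current_contact_force().round(1))
x,z=tcp(0); r=lin(x,-311,z-2,speed=15,f=25); print(r,robot.current_tcp_pos().round(1),robot.current_contact_force().round(1),robot.current_t())
```

```text
down False
w 9.987576899859455
[ 0.6 -0.5 -1.4]
1.8 [ 0.8  0.1 -0.5]
1.65 [ 0.2 -0.1 -1. ]
1.5 [-1.8 -0.1 -0.9]
1.35 [ 0.  -0.7  0. ]
1.2 [-0.2 -0.3  0.1]
1.05 [-0.5  0.2 -0.5]
0.9 [-0.6 -0.2  0.5]
0.75 [-0.2  0.5  0.7]
0.6 [-1.   0.1  0.4]
0.45 [-0.1  0.4  1. ]
0.3 [ 0.1 -0.9  0.8]
0.15 [0.4 0.5 0.5]
False [ 487.4 -311.1   76.1] [-3.6  1.4 14.5] 111.0083
```

Run:
```python
from h import *
lin(487,-311,72,speed=15,f=15);print(robot.current_tcp_pos().round(1),robot.current_contact_force().round(1))
lin(480,-311,200); robot.move_gripper(.45)
d=button("b2"); print(robot.current_t())
```

```text
[ 487.4 -311.    76.2] [-1.3  2.3  8.1]
crop origin 196 31
113.825
```

View pics/b2.png

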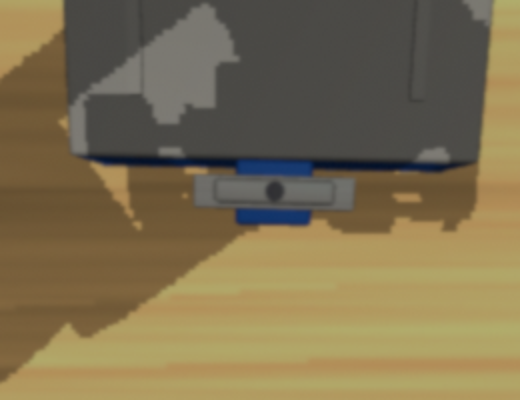

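The lid lies flat and closed, and the button is parallel to the front. Now I turn it across.

Run:
```python
from h import *
X,Y=443.1,-308.5
ptp(X,Y,140,1.54); print(lin(X,Y,87,speed=60,f=10)); robot.move_gripper(0); print("w",robot.current_gripper_width()*93)
for a in (1.0,.5,-.03): lin(X,Y,87,a,speed=10); print(a,robot.current_contact_force().round(1),robot.current_eef_rot()[2].round(3))
robot.move_gripper(.45); lin(X,Y,160); robot.move_gripper(1.0)
d=button("b3"); ptp(330,324,200,0);robot.sleep(.2);e=cam("wrist");u,v=proj(e,[470,324,40]).astype(int);f=cv2.resize(e["img"][max(0,v-80):v+80,u-60:u+60],None,fx=2,fy=2)
b=cv2.imread("pics/b3.png");o=np.zeros((400,b.shape[1]+f.shape[1],3),np.uint8);o[:b.shape[0],:b.shape[1]]=b;o[:f.shape[0],b.shape[1]:]=f;cv2.imwrite("pics/fin.png",o);print(robot.current_t())
```

```text
False
w 9.555240019671054
1.0 [1.6 0.7 1.8] 1.002
0.5 [0.5 1.7 2.5] 0.503
-0.03 [1.1 2.7 4. ] -0.027
crop origin 197 30
124.375
```

View pics/fin.png

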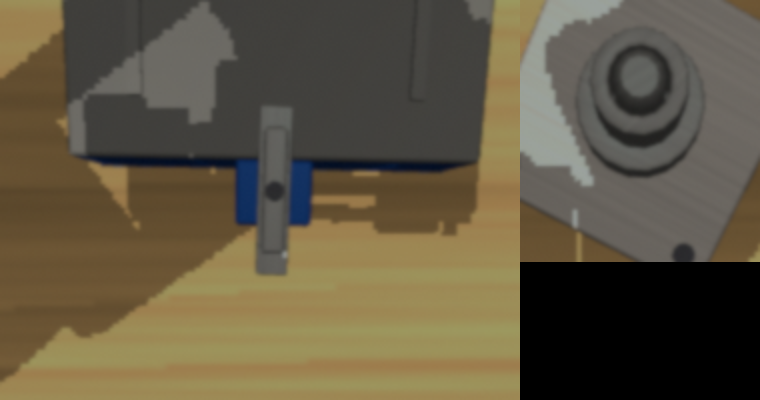

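The button lies square across the closed lid, from (278,105) to (272,275). The cup and sleeve are still seated.

```bash
python3 -c "
from bench import robot
print(robot.hand_in())"
```

```text
the job is handed in; nothing more can be done
None
```

Job handed in at about 125 s: cup and sleeve are on the shaft, the three fittings present (pinion, tappet, rocker) are in the box, and the lid is closed with the turnbutton square across its edge; the hand-in call gave no verdict.

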